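# Move the seasoning row to the caddy in reverse order

### The job

Move the four things standing on the pale board's cork pads into the four compartments of the dark wooden caddy, one in each, upright, with the row reversed: what stands at the left end now (as seen by the robot) goes into the right-end compartment, the second from the left into the second from the right, and so on, because I shall be cooking from the other end. Do not knock any of them over.

Things in the scene. Friction and masses are not known exactly. Their poses are not given: they have to be found in the camera images.
- salt_shaker: round glass salt shaker with a grey metal cap, 44 mm in diameter up to 66 mm, cap narrower (34 mm), 90 mm high, about 0.1 kg; loose; origin at the centre of its underside, z up its axis. Easy to grip round the glass about 50 mm above its underside
- spice_jar: round spice jar with a paper label and a wide screw cap as wide as the jar, 45 mm in diameter, 106 mm high, about 0.11 kg; loose; origin at the centre of its underside, z up its axis. Easy to grip about 70 mm above its underside
- dropper_bottle: slim round brown dropper bottle with a thin black rubber bulb on top: body 33 mm in diameter up to about 66 mm, bulb 13 mm thick, 102 mm high in all, about 0.07 kg; loose; origin at the centre of its underside, z up its axis. Easy to grip round its body about 57 mm above its underside
- tin: squat closed food tin, 57 mm in diameter, 72 mm high, 0.12 to 0.25 kg; loose; origin at the centre of its underside, z up its axis. Easy to grip about 48 mm above its underside
- board: old rack: flat pale wooden board fixed on the worktop, 84 (its x) by 336 (its y) by 12 mm high, with cork pads in a row along its y at y = +120, +40, -40, -120 mm. Origin at the centre of its underside; its y points to the robot's left, its x away from the robot, turned up to 0.1 rad. It may be the nearer or the farther of the two racks
- caddy: new rack: dark-walled wooden caddy, fixed, empty at the start, 84 (its x) by 324 mm (its y); four compartments in a row along its y, centred at y = +120, +40, -40, -120 mm, x = 0, each 76 by 76 mm inside; floor 6 mm and wall tops 14 mm above the worktop, walls 4 mm thick. Origin at the centre of its underside; its y points to the robot's left, its x away from the robot, turned up to 0.1 rad
- pad_0: one of four identical round cork pads fixed on the board, 70 mm across, 3 mm thick, top 15 mm above the worktop; origin at the centre of its underside, axes parallel to the board's. At the start the salt shaker stands on it, within 3 mm of its centre; the pad stays and so records that thing's starting place, which changes from start to start
- pad_1: one of four identical round cork pads fixed on the board, 70 mm across, 3 mm thick, top 15 mm above the worktop; origin at the centre of its underside, axes parallel to the board's. At the start the spice jar stands on it, within 3 mm of its centre; the pad stays and so records that thing's starting place, which changes from start to start
- pad_2: one of four identical round cork pads fixed on the board, 70 mm across, 3 mm thick, top 15 mm above the worktop; origin at the centre of its underside, axes parallel to the board's. At the start the dropper bottle stands on it, within 3 mm of its centre; the pad stays and so records that thing's starting place, which changes from start to start
- pad_3: one of four identical round cork pads fixed on the board, 70 mm across, 3 mm thick, top 15 mm above the worktop; origin at the centre of its underside, axes parallel to the board's. At the start the tin stands on it, within 3 mm of its centre; the pad stays and so records that thing's starting place, which changes from start to start
Not all that is in view belongs to the job. Leave any turquoise look-alike of the tin alone.

How it is judged:
By the outcome, as a careful person would: the job done as asked, in the order asked, and still so for the second after the job is handed in, with the robot touching nothing.
It also fails if it takes over 96 s, if anything falls off the work surface, if the arm or the gripper's body presses on something with over 40 N, if the wrist force passes 120 N, or if a joint passes its speed limit or range.

### The arm

A 6-joint arm with a two-finger parallel gripper is mounted at the origin on a cart in front of the work surface, level with it; the furniture and walls round the work are solid. World frame = base frame: x ahead of the robot, y to its left, z up, the work surface at z = 0. Lengths are in m, angles in rad, forces in N, time in s.
With the tool pointing down it reaches from about 0.35 to 0.775 m from the base axis. Payload 5.5 kg.
Tool frame: the origin (TCP) lies at the very end of the fingers, on their centre line; the grasp point (between the pads) lies 19 mm behind it; z points along the fingers, y is the line along which they close (so a half turn about z gives the same grasp; the last joint's range is limited). The gripper opens to 85 mm and grips with 20 to 120 N. Pads are 22 mm wide; open, the fingers measure 114 mm over their backs; the gripper's body (76 mm by 85 mm) begins 54 mm behind the grasp point. The pads swing forward as they close: fully open they stand 13 mm farther back than shut.
Start: joints at [-1.449, 0.313, 0.046, 1.304, 0, 1.431], TCP at [0.149, -0.555, 0.199] pointing down, gripper open.
Joint ranges: [-2.76, 2.76], [-0.86, 1.69], [-1.03, 1.26], [-2.2, 2.34], [-1.47, 1.5], [-3.14, 3.14]. Speed limits (rad/s): [2.57, 2.57, 3.14, 3.14, 3.14, 3.14].

### API

Orientations are given as a unit quaternion [w, x, y, z].
In Python, from workcell import env, cams, ticket, spotter gives the robot as it stands.
- The arm moves only by the tool jog_arm, never from a script. Its argument "increments" is a list that holds one entry, the list of rows, each a list of 7 numbers: the shift along the tool's x, y, z in units of 0.25 m (1.0 is 0.25 m), then the turn, a rotation vector about the tool's x, y, z in units of 180 degrees (1.0 is 180 degrees), then the closure in counts, from 0 (fully open) to 255 (shut). A call has 1 to 20 rows; each row shifts and turns the commanded pose from where the row before left it, along the tool's axes as they then stand; what a row does not reach is not made up. A row lasts 1/10 s, in which the tool goes at most 50 mm and 8.59 degrees, less where a joint would pass 70% of its speed; a pose out of reach is approached as far as the arm can. A call with a number of a shift or a turn outside -1 to 1 is refused whole. A call with a gripper value outside its range is refused whole. The fingers move at their own pace and stop on an object; "force" is the grip in N (left out, the last holds). Time passes only in rows, so rows that do not move let the fingers close. It gives the time, the measured TCP pose, the force, the opening and the grip force at its end, in the units of the state.
- env.get_state(): the state, without advancing time (a new reading comes with each control period).
- cams.read_camera(name): name is "side" or "top" or "wrist"; returns a dict with "pixels" (384x512x3 uint8, red, green, blue), "fx", "fy", "cx", "cy" (pixels), "k1" (the pictures are not rectified: a ray, as slopes to the right and down, at radius r is drawn at 1 + k1 r^2 times it, then the intrinsics apply), "xyz" and "attitude" of the camera in the world; the wrist camera has in their place "mount" (4x4, takes a point from camera to tool coordinates, whose origin is the TCP and whose axes are the flange's). Camera axes: x right, y down, z forward; pixel columns grow to the right and rows downward; lengths in m; the calibration is good to about 2 mm. A picture is of the moment at which its call begins: read the wrist's pose just before it. There is no depth.
- ticket.hand_in(): hands the job in; it is judged then, once.
Trained networks look in the newest picture that a camera, given by its name, has taken for a name from the list of things; names that differ only in an ending like _2 or _b are one class to them, and where a whole thing is asked for, a point or a joint stands for the part that bears it (a point fixed in the world has none). Each returns a list of dicts, best first, with "conf" (0 to 1); they miss things now and then, are a little off and sometimes report something else, mostly with a low value. They report only what shows in the picture. A call takes as long as a camera call. They do not tell look-alikes from the thing itself.
- spotter.find_in(target, camera): "uv" ([column, row] in pixels, amid what is visible of it).
- spotter.cut_out(target, camera): "region" (384x512 bool, what is visible of it) and "uv" ([column, row] in pixels, amid what is visible of it).
- spotter.landmark_of(target, camera): "uv" ([column, row] in pixels: a listed point, or the origin of a listed thing).
The state is a dict: "clock": time; "joint_pos": joint angles; "qvel": joint speeds; "tau": joint torques, N m; "tcp_pos": TCP position; "orientation": TCP orientation; "wrist_force": force on the tool from outside, world axes, zero at the start; "ft_torque": the same for the moment, N m; "finger_gap": finger opening in m; "grip_force": force on a finger pad.
Only numpy, scipy, OpenCV 4.12 (cv2) and the standard library are available. Lean on these libraries where they do the work, as an engineer would, in place of code of your own. Each camera call takes 0.05 s, during which the arm holds its last target. There are 200 camera calls.

## Working session

There is one attempt and no reset: what is moved stays moved. The work goes in short steps, Python scripts to look and compute and a tool call to move; the robot and the scene stay as the last step left them, time stands still between calls to the robot, and variables do not carry over. Pictures are saved under pics/ and viewed, at most 14 in all, crops included, and the job is handed in when it is done.

Besides the shell and the picture viewer there is one more tool, called by a JSON object that holds its "name" and its "arguments". jog_arm: Moves the arm, as the interface text tells. Shifts and turns lie within -1 to 1; 1 stands for 0.25 m of shift or 180 degrees of turn. Its arguments: {"type":"object","properties":{"increments":{"type":"array"},"force":{"type":"number"}},"required":["increments"]}

```bash
mkdir -p pics; ls; cat > h.py <<'E'
import numpy as np, cv2
from scipy.spatial.transform import Rotation as R
from workcell import env, cams, ticket, spotter
def quat(q): return R.from_quat([q[1],q[2],q[3],q[0]])
def cam(name):
    s=env.get_state(); c=cams.read_camera(name)
    if 'mount' in c:
        T=np.eye(4);T[:3,:3]=quat(s['orientation']).as_matrix();T[:3,3]=s['tcp_pos'];T=T@np.array(c['mount'])
        c['R'],c['t']=T[:3,:3],T[:3,3]
    else:
        a=np.array(c['attitude']); c['R']=quat(a).as_matrix() if a.size==4 else a.reshape(3,3)
        c['t']=np.array(c['xyz'])
    return c
def KD(c): return np.array([[c['fx'],0,c['cx']],[0,c['fy'],c['cy']],[0,0,1.]]),np.array([c['k1'],0,0,0,0.])
def onplane(c,uv,z):
    K,D=KD(c); p=cv2.undistortPoints(np.array([[uv]],float),K,D)[0,0]
    d=c['R']@np.array([p[0],p[1],1]); return c['t']+d*(z-c['t'][2])/d[2]
def proj(c,P):
    K,D=KD(c); P=(np.atleast_2d(P)-c['t'])@c['R']
    return cv2.projectPoints(P.astype(float),np.zeros(3),np.zeros(3),K,D)[0][:,0]
def save(c,fn): cv2.imwrite('pics/'+fn,c['pixels'][:,:,::-1])
E
python3 - <<'E'
from h import *
s=env.get_state(); print(s)
for n in('top','side'):
    c=cam(n); save(c,n+'0.png'); print(n,c['t'],np.round(c['R'],3).tolist(),c['fx'],c['k1'])
    for k in ['salt_shaker','spice_jar','dropper_bottle','tin','board','caddy','pad_0']:
        for f in('landmark_of',):
            for r in getattr(spotter,f)(k,n)[:5]:
                z={'board':0,'caddy':0,'pad_0':.012}.get(k,.015)
                print(k,f,np.round(r['uv'],1),round(r['conf'],2),np.round(onplane(c,r['uv'],z),4))
E
```

```text
pics
{'clock': 0.0, 'joint_pos': array([-1.44857585e+00,  3.13987579e-01,  4.49761914e-02,  1.30357508e+00,
       -2.70671964e-05,  1.43122020e+00]), 'qvel': array([ 7.60214274e-05, -6.77732853e-04,  9.05119024e-04, -1.47394632e-03,
        1.26205765e-03, -5.78080905e-04]), 'tau': array([ 7.28686646e-04, -4.80621886e+01,  2.98533422e+01,  1.90900709e-02,
       -8.50790934e-05,  1.02831987e-05]), 'tcp_pos': array([ 0.14874552, -0.55484689,  0.19761506]), 'orientation': array([-8.95152032e-04,  9.91444644e-01,  1.30524770e-01, -5.76593390e-06]), 'wrist_force': array([-0.14859876, -0.9019495 ,  0.3007141 ]), 'ft_torque': array([-0.02117532, -0.02105604,  0.03686183]), 'grip_force': 0.0, 'finger_gap': 0.08557996340217032}
top [ 0.46891187 -0.11441501  0.88782429] [[0.014, -0.998, 0.056], [-0.999, -0.016, -0.033], [0.034, -0.055, -0.998]] 383.9506625325271 -0.047681449965999566
salt_shaker landmark_of [181.1 223.9] 0.89 [0.4303 0.036  0.015 ]
dropper_bottle landmark_of [254.1 229. ] 0.61 [ 0.4211 -0.1289  0.015 ]
tin landmark_of [359.9 193.6] 0.9 [ 0.5051 -0.3712  0.015 ]
tin landmark_
[... 934 characters left out ...]
4198 -0.1261  0.015 ]
tin landmark_of [222.  286.1] 0.97 [ 0.4139 -0.3269  0.015 ]
tin landmark_of [271.9 309.2] 0.64 [ 0.4958 -0.3938  0.015 ]
tin landmark_of [343.2 280.8] 0.63 [ 0.647 -0.361  0.015]
tin landmark_of [217.  235.5] 0.55 [ 0.4226 -0.1979  0.015 ]
board landmark_of [210.7 206.8] 0.62 [ 0.422  -0.0925  0.    ]
board landmark_of [212.5 212.8] 0.16 [ 0.4235 -0.1131  0.    ]
caddy landmark_of [263.2 179.9] 0.79 [ 0.5666 -0.0208  0.    ]
pad_0 landmark_of [215.1 214.6] 0.58 [ 0.4276 -0.1318  0.012 ]
pad_0 landmark_of [212.9 238.8] 0.58 [ 0.4129 -0.2028  0.012 ]
pad_0 landmark_of [211.4 189.4] 0.56 [ 0.4306 -0.0449  0.012 ]
pad_0 landmark_of [209.1 169.4] 0.49 [0.4349 0.0329 0.012 ]
```

View pics/top0.png

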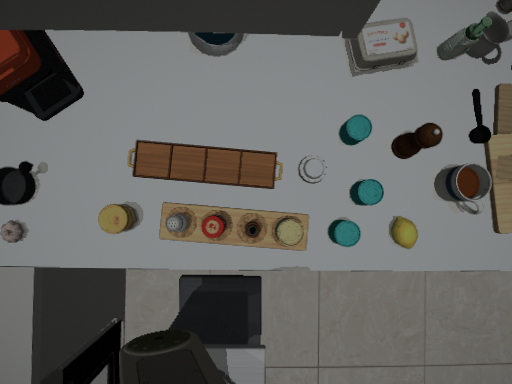

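View pics/side0.png

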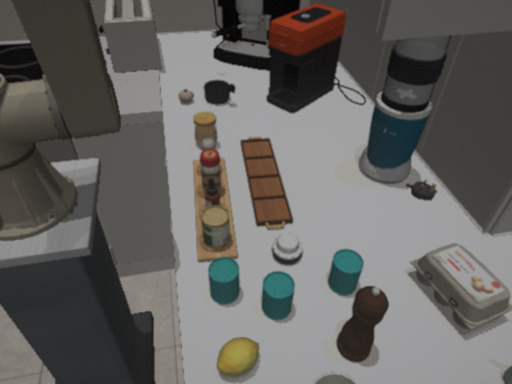

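The top view shows, from the left, salt (178,222), jar (213,226), dropper (253,229) and tin (290,232) on the pale board. The empty caddy is beyond it, around (205,165). The turquoise tins at the right are look-alikes. The side view agrees with this.

```bash
python3 - <<'E'
from h import *
for n in('top','side'):
    c=cam(n)
    for k,z in(('board',.012),('caddy',.014),('salt_shaker',.05),('spice_jar',.06),('dropper_bottle',.05),('tin',.05)):
        for r in spotter.cut_out(k,n)[:1 if k!='tin' else 5]:
            v,u=np.nonzero(r['region'])
            P=np.array([onplane(c,p,z)[:2] for p in zip(u,v)],np.float32)
            (x,y),(w,h),a=cv2.minAreaRect(P)
            print(n,k,round(r['conf'],2),'ctr',round(x,4),round(y,4),'size',round(w,3),round(h,3),round(a,2),'uv',np.round(r['uv'],0))
E
```

```text
top board 0.62 ctr 0.4256 -0.0839 size 0.338 0.086 86.17 uv [236. 225.]
top caddy 0.73 ctr 0.566 -0.0146 size 0.355 0.087 85.86 uv [207. 167.]
top salt_shaker 0.67 ctr 0.4348 0.0378 size 0.041 0.05 0.89 uv [179. 223.]
top spice_jar 0.75 ctr 0.4289 -0.0421 size 0.047 0.047 1.08 uv [215. 224.]
top dropper_bottle 0.56 ctr 0.4228 -0.1244 size 0.032 0.032 27.47 uv [253. 228.]
top tin 0.66 ctr 0.6461 -0.3498 size 0.057 0.082 41.45 uv [358. 128.]
top tin 0.64 ctr 0.4186 -0.2056 size 0.059 0.063 0.58 uv [293. 232.]
top tin 0.61 ctr 0.4166 -0.3246 size 0.057 0.069 0.45 uv [343. 231.]
top tin 0.61 ctr 0.5086 -0.3748 size 0.055 0.077 0.78 uv [368. 190.]
side board 0.93 ctr 0.4256 -0.0917 size 0.339 0.083 86.22 uv [199. 230.]
side caddy 0.69 ctr 0.5647 -0.0239 size 0.351 0.088 85.47 uv [264. 182.]
side salt_shaker 0.56 ctr 0.4411 0.0966 size 0.046 0.034 82.15 uv [208. 146.]
side spice_jar 0.84 ctr 0.4345 -0.0244 size 0.162 0.051 83.63 uv [210. 170.]
side dropper_bottle 0.57 ctr 0.4256 -0.0992 size 0.084 0.029 83.12 uv [211. 195.]
side tin 0.88 ctr 0.6443 -0.361 size 0.111 0.06 53.03 uv [345. 272.]
side tin 0.85 ctr 0.5054 -0.3872 size 0.102 0.057 74.03 uv [274. 297.]
side tin 0.58 ctr 0.419 -0.2003 size 0.117 0.061 83.67 uv [216. 225.]
```

{"name": "jog_arm", "arguments": {"increments": [[[0,0,-0.1,0,0,-0.0465,0],[0,0,-0.1,0,0,-0.0465,0],[0,0,0,0,0,-0.0465,0],[0,0,0,0,0,-0.0465,0],[0,0,0,0,0,-0.0465,0],[0,0,0,0,0,-0.0465,0],[0,0,0,0,0,-0.0465,0],[0,0,0,0,0,-0.0465,0],[0,0,0,0,0,-0.0465,0],[0,0,0,0,0,0,0]]]}}

```text
clock: 2.5
tcp_pos: [0.1488, -0.5554, 0.2485]
orientation: [-0.0, 0.705, 0.709, -0.0]
wrist_force: [0.1, 0.1, -0.1]
finger_gap: 0.0852
grip_force: 0.0
```

{"name": "jog_arm", "arguments": {"increments": [[[0,0,0,0,0,0.024,0],[0.148,0.0875,-0.0286,0,0,0,0],[0.148,0.0875,-0.0286,0,0,0,0],[0.148,0.0875,-0.0286,0,0,0,0],[0.148,0.0875,-0.0286,0,0,0,0],[0.148,0.0875,-0.0286,0,0,0,0],[0.148,0.0875,-0.0286,0,0,0,0],[0.148,0.0875,-0.0286,0,0,0,0],[0.148,0.0875,-0.0286,0,0,0,0],[0.148,0.0875,-0.0286,0,0,0,0],[0.148,0.0875,-0.0286,0,0,0,0],[0.148,0.0875,-0.0286,0,0,0,0],[0.148,0.0875,-0.0286,0,0,0,0],[0.148,0.0875,-0.0286,0,0,0,0],[0.148,0.0875,-0.0286,0,0,0,0],[0,0,0,0,0,0,0],[0,0,0,0,0,0,0],[0,0,0,0,0,0,0]]]}}

```text
clock: 4.3
tcp_pos: [0.49, -0.0604, 0.3484]
orientation: [-0.0, 0.732, 0.681, -0.0]
wrist_force: [0.6, -0.5, 0.4]
finger_gap: 0.0855
grip_force: 0.0
```

```bash
python3 - <<'E'
from h import *
c=cam('wrist'); save(c,'w1.png'); print(c['t'],c['R'][:,2])
for k,z in(('board',.012),('caddy',.014),('salt_shaker',.05),('spice_jar',.06),('dropper_bottle',.05),('tin',.05)):
    for r in spotter.cut_out(k,'wrist')[:2]:
        v,u=np.nonzero(r['region'])
        P=np.array([onplane(c,p,z)[:2] for p in zip(u,v)],np.float32)
        (x,y),(w,h),a=cv2.minAreaRect(P)
        print(k,round(r['conf'],2),'ctr',round(x,4),round(y,4),'size',round(w,3),round(h,3),round(a,2),'uv',np.round(r['uv'],0))
for k,z in(('board',0),('caddy',0),('pad_0',.012),('salt_shaker',.015),('spice_jar',.015),('dropper_bottle',.015),('tin',.015)):
    for r in spotter.landmark_of(k,'wrist')[:4]: print(k,round(r['conf'],2),np.round(onplane(c,r['uv'],z),4),np.round(r['uv']))
E
```

```text
[0.49482635 0.00625356 0.52390019] [-0.02040727 -0.26556985 -0.96387561]
board 0.8 ctr 0.427 -0.0833 size 0.333 0.085 85.86 uv [232. 119.]
board 0.68 ctr 0.4288 0.0373 size 0.046 0.049 84.81 uv [217.  86.]
caddy 0.56 ctr 0.5679 -0.0146 size 0.349 0.088 86.1 uv [302. 107.]
caddy 0.3 ctr 0.4357 0.0335 size 0.069 0.068 41.6 uv [227.  96.]
salt_shaker 0.96 ctr 0.4339 0.0357 size 0.041 0.045 85.48 uv [219.  89.]
spice_jar 0.64 ctr 0.4271 -0.0476 size 0.061 0.048 40.35 uv [218. 146.]
dropper_bottle 0.63 ctr 0.4224 -0.1266 size 0.05 0.035 84.51 uv [220. 192.]
tin 0.94 ctr 0.4169 -0.2081 size 0.093 0.06 74.55 uv [220. 239.]
tin 0.83 ctr 0.504 -0.3522 size 0.055 0.068 7.45 uv [280. 306.]
board 0.58 [ 0.4293 -0.0833  0.    ] [224. 160.]
caddy 0.66 [ 0.4302 -0.0851  0.    ] [225. 161.]
caddy 0.62 [ 0.5763 -0.024   0.    ] [307. 120.]
caddy 0.21 [ 0.4164 -0.1284  0.    ] [220. 185.]
pad_0 0.77 [0.4343 0.0346 0.012 ] [220.  90.]
pad_0 0.72 [ 0.4332 -0.0417  0.012 ] [223. 137.]
pad_0 0.65 [ 0.4245 -0.1253  0.012 ] [223. 185.]
pad_0 0.61 [ 0.4161 -0.2065  0.012 ] [223. 228.]
salt_shaker 0.78 [0.4347 0.0331 0.015 ] [220.  91.]
spice_jar 0.61 [ 0.4369 -0.0441  0.015 ] [226. 138.]
dropper_bottle 0.75 [ 0.4208 -0.1249  0.015 ] [221. 185.]
tin 0.98 [ 0.4149 -0.2014  0.015 ] [222. 226.]
tin 0.94 [ 0.4261 -0.3191  0.015 ] [234. 282.]
tin 0.57 [ 0.5092 -0.3652  0.015 ] [278. 300.]
```

View pics/w1.png

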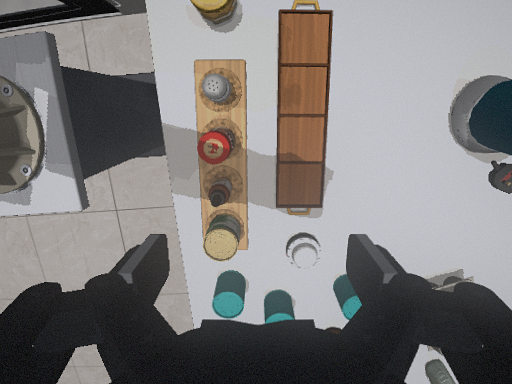

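The wrist view shows the board row at column ~218, with salt at row 87, jar at 147, dropper at 192 and tin at 240. The caddy outline runs from about (279,10) to (324,207). I'll grasp the salt first.

{"name": "jog_arm", "arguments": {"increments": [[[0.0911,-0.0627,0.15,0,0,0,0],[0.0911,-0.0627,0.15,0,0,0,0],[0.0911,-0.0627,0.15,0,0,0,0],[0.0911,-0.0627,0.15,0,0,0,0],[0,0,0.13,0,0,0,0],[0,0,0.13,0,0,0,0],[0,0,0.13,0,0,0,0],[0,0,0.12,0,0,0,0],[0,0,0.08,0,0,0,0],[0,0,0.035,0,0,0,0],[0,0,0,0,0,0,0],[0,0,0,0,0,0,0]]], "force": 30}}

```text
clock: 6.2
tcp_pos: [0.4349, 0.0351, 0.0431]
orientation: [0.0, 0.731, 0.682, 0.0]
wrist_force: [0.2, 0.4, -0.9]
finger_gap: 0.0851
grip_force: 0.0
```

```bash
python3 - <<'E'
from h import *
import cv2
c=cam('top')
im=cv2.cvtColor(c['pixels'],cv2.COLOR_RGB2BGR)
yaw=-.072;C=np.array([.567,-.0165]);u=np.array([-np.sin(yaw),np.cos(yaw)]);v=np.array([np.cos(yaw),np.sin(yaw)])
big=cv2.resize(im[110:270,110:330],None,fx=3.5,fy=3.5)
for s in(-160,-80,0,80,160):
    p=[np.r_[C+u*s/1000+v*t,.014] for t in(-.04,.04)]
    q=(proj(c,p)-[110,110]+.5)*3.5
    cv2.line(big,*[tuple(map(int,a)) for a in q],(0,255,0),1)
for t in(-.04,.04):
    q=(proj(c,[np.r_[C+u*s+v*t,.014] for s in(-.16,.16)])-[110,110]+.5)*3.5
    cv2.line(big,*[tuple(map(int,a)) for a in q],(0,255,0),1)
cv2.imwrite('pics/ov.png',big)
E
```

```text
(no output)
```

View pics/ov.png

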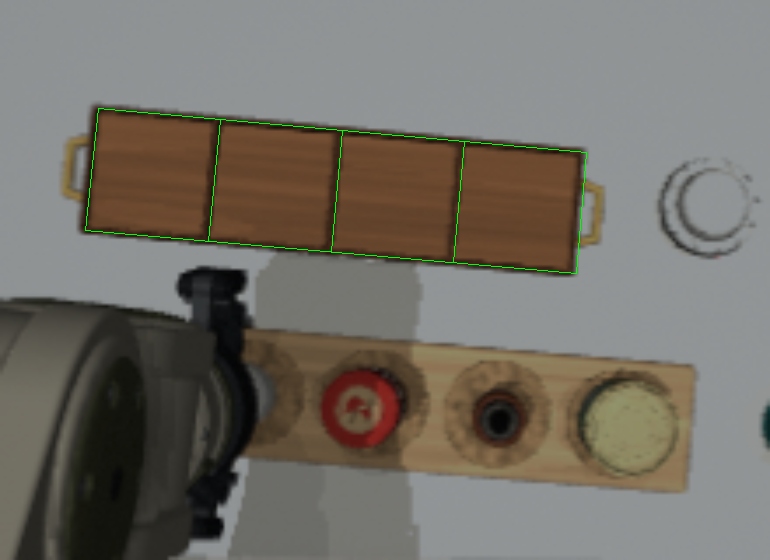

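The overlay matches the caddy walls to within about 1 mm. I'll grip and lift the salt.

{"name": "jog_arm", "arguments": {"increments": [[[0,0,0,0,0,0,255],[0,0,0,0,0,0,255],[0,0,0,0,0,0,255],[0,0,0,0,0,0,255],[0,0,0,0,0,0,255],[0,0,0,0,0,0,255],[0,0,0,0,0,0,255],[0,0,0,0,0,0,255],[0,0,-0.04,0,0,0,255],[0,0,-0.12,0,0,0,255],[0,0,-0.12,0,0,0,255],[0,0,-0.12,0,0,0,255],[0,0,-0.12,0,0,0,255],[0,0,0,0,0,0,255]]], "force": 30}}

```text
clock: 7.65
tcp_pos: [0.4367, 0.035, 0.1765]
orientation: [0.003, 0.731, 0.682, 0.002]
wrist_force: [-0.1, 0.3, -0.5]
finger_gap: 0.0318
grip_force: 30.2
```

The gap reads 32 mm where I expected 44, so I'll look.

```bash
python3 - <<'E'
from h import *
print({k:np.round(v,3) for k,v in env.get_state().items()})
a=cam('side')['pixels'];b=cam('wrist')['pixels']
A=cv2.resize(a[100:300,150:350],(400,400));B=cv2.resize(b[180:384,156:360],(400,400))
cv2.imwrite('pics/s2.png',np.hstack([A,B])[:,:,::-1])
E
```

```text
{'clock': np.float64(7.65), 'joint_pos': array([-0.104,  0.051, -0.33 ,  1.182, -0.   ,  1.537]), 'qvel': array([-0.001,  0.032, -0.084, -0.072,  0.   ,  0.002]), 'tau': array([ 1.1500e-01, -3.2891e+01,  2.9418e+01,  1.0350e+00,  1.0000e-03,
       -0.0000e+00]), 'tcp_pos': array([0.437, 0.035, 0.177]), 'orientation': array([0.003, 0.731, 0.682, 0.002]), 'wrist_force': array([-0.134,  0.281, -0.493]), 'ft_torque': array([-0.016, -0.08 , -0.033]), 'grip_force': np.float64(30.176), 'finger_gap': np.float64(0.032)}
```

View pics/s2.png

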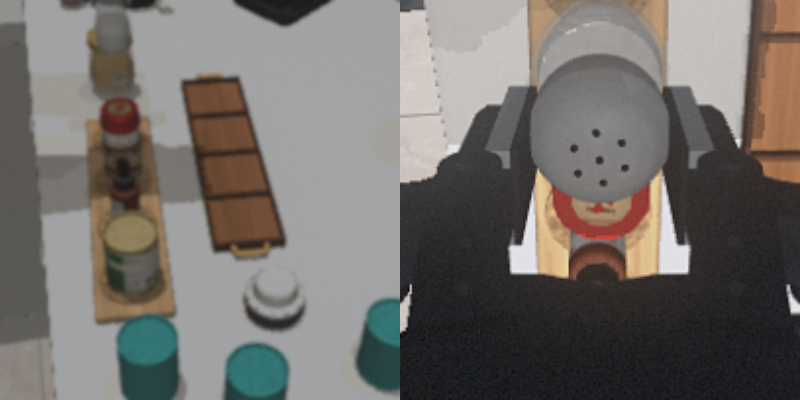

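```bash
python3 - <<'E'
from h import *
s=env.get_state();c=cam('wrist');Q=quat(s['orientation']).as_matrix();t=s['tcp_pos']
ctr=np.array([156+200*.51,180+128*.51])
for b in range(0,80,8):
    P=[t-Q[:,2]*b/1000+Q[:,1]*d for d in(-.017,0,.017)]
    q=proj(c,P); print(b,np.round(q[1]),round(np.linalg.norm(q[2]-q[0]),1))
print(ctr,138*.51)
E
```

```text
0 [258. 216.] 54.7
8 [258. 221.] 57.0
16 [258. 226.] 59.6
24 [258. 232.] 62.4
32 [258. 238.] 65.4
40 [258. 245.] 68.8
48 [258. 253.] 72.5
56 [258. 261.] 76.6
64 [258. 271.] 81.2
72 [258. 282.] 86.4
[258.   245.28] 70.38
```

The shaker is held upright by its cap. The fingers were still closing when the lift began, so from now on I'll wait longer. Its underside is about 48 mm below the TCP. I'll carry it on with a firmer grip.

{"name": "jog_arm", "arguments": {"increments": [[[0,0,0,0,0,0,255],[0,0.06,-0.04,0,0,0,255],[0,0.12,-0.04,0,0,0,255],[0,0.12,-0.04,0,0,0,255],[0,0.12,0,0,0,0,255],[0,0.12,0,0,0,0,255],[-0.06,0,0,0,0,0,255],[-0.12,0,0,0,0,0,255],[-0.12,0,0,0,0,0,255],[-0.12,0,0,0,0,0,255],[-0.12,0,0,0,0,0,255],[-0.108,0,0,0,0,0,255],[0,0,0.1,0,0,0,255],[0,0,0.12,0,0,0,255],[0,0,0.12,0,0,0,255],[0,0,0.1,0,0,0,255],[0,0,0.04,0,0,0,255],[0,0,0,0,0,0,255],[0,0,0,0,0,0,255]]], "force": 45}}

```text
clock: 9.7
tcp_pos: [0.5576, -0.136, 0.083]
orientation: [0.0, 0.731, 0.682, 0.0]
wrist_force: [0.2, 0.0, 0.1]
finger_gap: 0.0318
grip_force: 46.2
```

```bash
python3 - <<'E'
from h import *
print({k:np.round(v,4) for k,v in env.get_state().items() if k in('tcp_pos','finger_gap','wrist_force')})
a=cam('side')['pixels'];b=cam('wrist')['pixels']
A=cv2.resize(a[100:300,150:350],(400,400));B=cv2.resize(b[180:384,156:360],(400,400))
cv2.imwrite('pics/s3.png',np.hstack([A,B])[:,:,::-1])
E
```

```text
{'tcp_pos': array([ 0.5576, -0.136 ,  0.083 ]), 'wrist_force': array([0.2187, 0.0058, 0.1209]), 'finger_gap': np.float64(0.0318)}
```

View pics/s3.png

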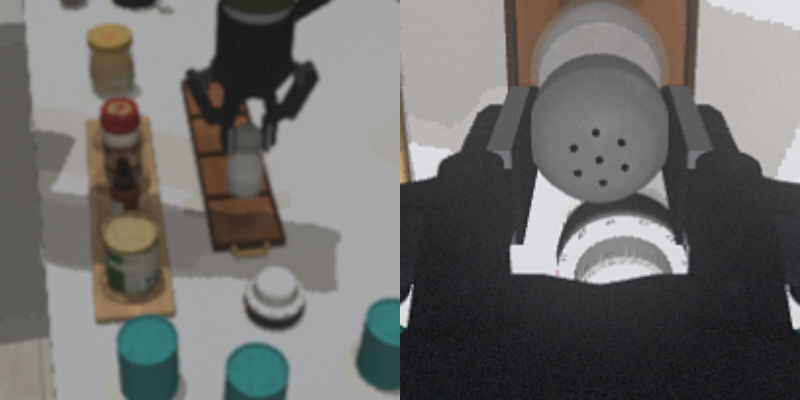

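The shaker hangs upright over the right-end compartment. I'll lower it gently.

{"name": "jog_arm", "arguments": {"increments": [[[0,0,0.04,0,0,0,255],[0,0,0.03,0,0,0,255],[0,0,0.015,0,0,0,255],[0,0,0.01,0,0,0,255],[0,0,0.01,0,0,0,255],[0,0,0,0,0,0,255]]]}}

```text
clock: 10.4
tcp_pos: [0.5574, -0.1357, 0.0557]
orientation: [-0.0, 0.731, 0.682, -0.0]
wrist_force: [0.9, -0.1, -1.0]
finger_gap: 0.0317
grip_force: 46.2
```

{"name": "jog_arm", "arguments": {"increments": [[[0,0,0.008,0,0,0,255],[0,0,0.008,0,0,0,255],[0,0,0,0,0,0,255]]]}}

```text
clock: 10.7
tcp_pos: [0.5574, -0.1357, 0.0518]
orientation: [-0.0, 0.731, 0.682, -0.0]
wrist_force: [0.5, 0.2, -1.4]
finger_gap: 0.0315
grip_force: 46.2
```

{"name": "jog_arm", "arguments": {"increments": [[[0,0,0.008,0,0,0,255],[0,0,0.008,0,0,0,255],[0,0,0,0,0,0,255]]]}}

```text
clock: 11.0
tcp_pos: [0.5573, -0.1357, 0.0478]
orientation: [-0.0, 0.731, 0.682, -0.0]
wrist_force: [-0.6, 0.4, -0.2]
finger_gap: 0.0318
grip_force: 46.2
```

{"name": "jog_arm", "arguments": {"increments": [[[0,0,0.008,0,0,0,255],[0,0,0.008,0,0,0,255],[0,0,0,0,0,0,255]]]}}

```text
clock: 11.3
tcp_pos: [0.5573, -0.1357, 0.0437]
orientation: [-0.0, 0.731, 0.682, -0.0]
wrist_force: [-0.6, 0.0, 0.1]
finger_gap: 0.0316
grip_force: 46.2
```

```bash
python3 - <<'E'
from h import *
s=env.get_state();c=cam('wrist');Q=quat(s['orientation']).as_matrix();t=s['tcp_pos']
c2=cam('side');b=c['pixels'];print(s['wrist_force'],s['tcp_pos'])
for n in('wrist','side'):
  for r in spotter.landmark_of('salt_shaker',n)[:2]+spotter.find_in('salt_shaker',n)[:2]: print(n,r)
print(proj(c2,[np.r_[t[:2],z] for z in(.006,.05,.096)]))
A=cv2.resize(c2['pixels'][120:220,220:320],(400,400));B=cv2.resize(b[180:384,156:360],(400,400))
cv2.imwrite('pics/s4.png',np.hstack([A,B])[:,:,::-1])
E
```

```text
[-0.57454993  0.01784314  0.10535467] [ 0.55728356 -0.1356613   0.04370276]
wrist {'uv': [256.6, 205.3], 'conf': 0.68}
wrist {'uv': [258.0, 233.5], 'conf': 0.83}
side {'uv': [270.3, 208.5], 'conf': 0.64}
side {'uv': [272.7, 197.2], 'conf': 0.68}
[[270.51029577 209.88395008]
 [271.37787952 196.14512675]
 [272.3487851  180.79273738]]
```

View pics/s4.png

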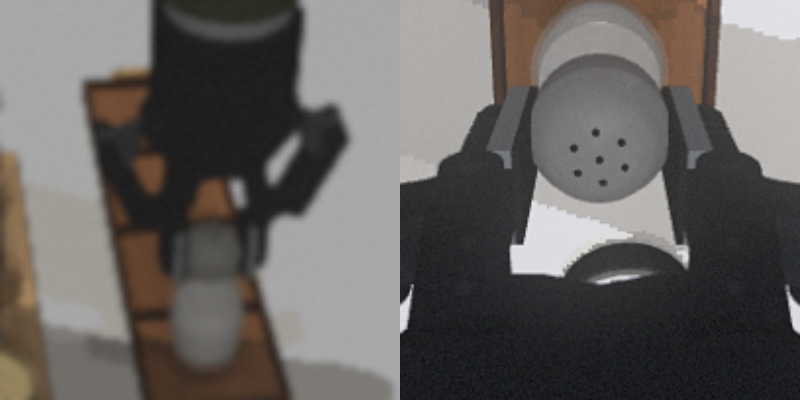

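{"name": "jog_arm", "arguments": {"increments": [[[0,0,0.006,0,0,0,255],[0,0,0.006,0,0,0,255],[0,0,0,0,0,0,255]]]}}

```text
clock: 11.9
tcp_pos: [0.5573, -0.1357, 0.0408]
orientation: [-0.0, 0.731, 0.682, -0.0]
wrist_force: [-0.8, -0.5, -0.9]
finger_gap: 0.0316
grip_force: 46.2
```

{"name": "jog_arm", "arguments": {"increments": [[[0,0,0.006,0,0,0,255],[0,0,0.006,0,0,0,255],[0,0,0,0,0,0,255]]]}}

```text
clock: 12.2
tcp_pos: [0.5574, -0.1357, 0.0378]
orientation: [-0.0, 0.731, 0.682, -0.0]
wrist_force: [-0.4, -0.3, -0.9]
finger_gap: 0.0316
grip_force: 46.2
```

{"name": "jog_arm", "arguments": {"increments": [[[0,0,0.006,0,0,0,255],[0,0,0.006,0,0,0,255],[0,0,0,0,0,0,255]]]}}

```text
clock: 12.5
tcp_pos: [0.5574, -0.1357, 0.0348]
orientation: [-0.0, 0.731, 0.682, -0.0]
wrist_force: [0.5, -0.2, -0.3]
finger_gap: 0.0315
grip_force: 46.2
```

{"name": "jog_arm", "arguments": {"increments": [[[0,0,0.004,0,0,0,255],[0,0,0.004,0,0,0,255],[0,0,0,0,0,0,255]]]}}

```text
clock: 12.8
tcp_pos: [0.5578, -0.1359, 0.034]
orientation: [0.0, 0.731, 0.682, 0.0]
wrist_force: [-1.8, -0.0, 5.8]
finger_gap: 0.0318
grip_force: 46.8
```

```bash
python3 - <<'E'
from h import *
s=env.get_state();c=cam('wrist');Q=quat(s['orientation']).as_matrix();t=s['tcp_pos']
c2=cam('side');print(s['wrist_force'],t)
for zb in (0.006,.02,.035):
    rim=[np.r_[t[:2]+.022*np.array([np.cos(a),np.sin(a)]),zb] for a in np.linspace(0,6.28,60)]
    print(zb,'bottom row max side',proj(c2,rim)[:,1].max(),'cap top ctr',proj(c2,[np.r_[t[:2],zb+.09]]), proj(c,[np.r_[t[:2],zb+.09]]))
r=spotter.cut_out('salt_shaker','side')[0]; v,u=np.nonzero(r['region']);print(r['conf'],v.min(),v.max(),u.min(),u.max())
B=cv2.resize(c2['pixels'][160:230,235:305],(600,600),interpolation=cv2.INTER_CUBIC)
cv2.imwrite('pics/s5.png',B[:,:,::-1])
E
```

```text
[-1.77677017 -0.03070096  5.83070995] [ 0.55775804 -0.13591225  0.03399754]
0.006 bottom row max side 216.70149957751116 cap top ctr [[272.5868842  180.83935442]] [[257.67545921 268.41759206]]
0.02 bottom row max side 212.4169960418962 cap top ctr [[272.89906322 175.94942967]] [[257.71183075 287.55139363]]
0.035 bottom row max side 207.7276931868738 cap top ctr [[273.24134271 170.59079791]] [[257.76103429 313.53924628]]
0.93 179 215 262 280
```

View pics/s5.png

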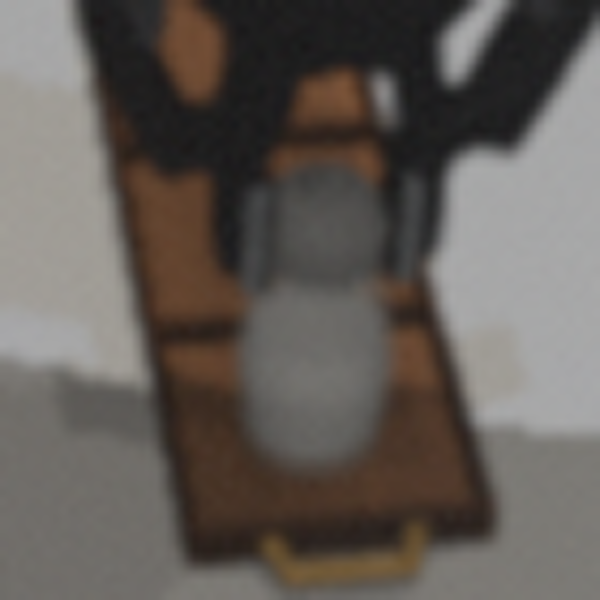

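Contact shows at TCP z = 0.034, which is the level with no slip, so the shaker never slid. The side view (pad ends near row 192) shows the pads about 20 mm farther back than nominal, so I'll grip the others lower. I'll release and go to the jar.

{"name": "jog_arm", "arguments": {"increments": [[[0,0,0,0,0,0,0],[0,0,0,0,0,0,0],[0,0,0,0,0,0,0],[0,0,0,0,0,0,0],[0,0,0,0,0,0,0],[0,0,0,0,0,0,0],[0,0,-0.1,0,0,0,0],[0,0,-0.15,0,0,0,0],[0,0,-0.18,0,0,0,0],[0,0,-0.17,0,0,0,0],[0.08,-0.135,0,0,0,0,0],[0.083,-0.135,0,0,0,0,0],[0.083,-0.135,0,0,0,0,0],[0.083,-0.135,0,0,0,0,0],[0,0,0,0,0,0,0],[0,0,0,0,0,0,0]]]}}

```text
clock: 14.55
tcp_pos: [0.4286, -0.0441, 0.1836]
orientation: [0.001, 0.731, 0.682, 0.0]
wrist_force: [-0.1, -0.7, 0.3]
finger_gap: 0.0854
grip_force: 0.0
```

```bash
python3 - <<'E'
from h import *
c=cam('wrist');t=env.get_state()['tcp_pos']
r=spotter.cut_out('spice_jar','wrist');print(r and r[0]['uv'])
print('jar top ctr expected at tcp xy',proj(c,[np.r_[t[:2],.121],np.r_[.429,-.044,.121]]))
b=c['pixels'];s=cam('side')['pixels']
cv2.imwrite('pics/s6.png',np.hstack([cv2.resize(s[100:260,170:330],(384,384)),cv2.resize(b[100:300,156:356],(384,384))])[:,:,::-1])
E
```

```text
[261.8, 182.1]
jar top ctr expected at tcp xy [[258.57154566 189.57038701]
 [257.94520698 188.89294924]]
```

View pics/s6.png

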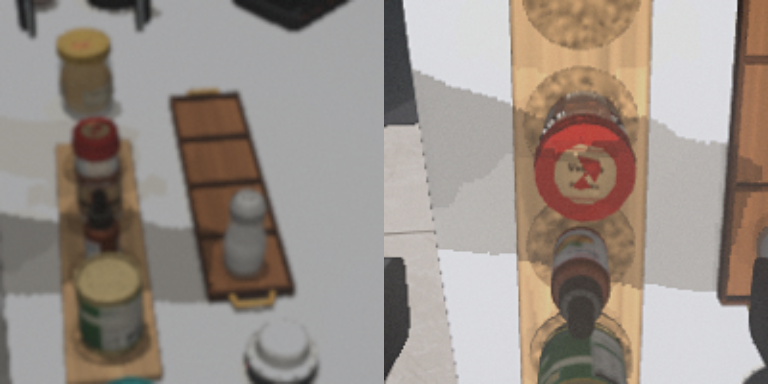

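The salt stands upright in the right-end compartment. The jar cap centre at about (261,187) matches the prediction, so I'll grasp the jar.

{"name": "jog_arm", "arguments": {"increments": [[[0,0,0.14,0,0,0,0],[0,0,0.14,0,0,0,0],[0,0,0.14,0,0,0,0],[0,0,0.08,0,0,0,0],[0,0,0.034,0,0,0,0],[0,0,0,0,0,0,0],[0,0,0,0,0,0,255],[0,0,0,0,0,0,255],[0,0,0,0,0,0,255],[0,0,0,0,0,0,255],[0,0,0,0,0,0,255],[0,0,0,0,0,0,255],[0,0,0,0,0,0,255],[0,0,0,0,0,0,255],[0,0,0,0,0,0,255],[0,0,0,0,0,0,255],[0,0,0,0,0,0,255]]], "force": 35}}

```text
clock: 16.4
tcp_pos: [0.4299, -0.0447, 0.0508]
orientation: [0.001, 0.731, 0.682, 0.001]
wrist_force: [-0.0, 1.5, 6.3]
finger_gap: 0.0431
grip_force: 35.1
```

{"name": "jog_arm", "arguments": {"increments": [[[0,0,-0.04,0,0,0,255],[0,0,-0.12,0,0,0,255],[0,0,-0.12,0,0,0,255],[0,0,-0.12,0,0,0,255],[0,0,-0.12,0,0,0,255],[0,0.06,0,0,0,0,255],[-0.008,0.12,0,0,0,0,255],[0,0.12,0,0,0,0,255],[0,0.12,0,0,0,0,255],[0,0.118,0,0,0,0,255],[0,0,0.1,0,0,0,255],[0,0,0.12,0,0,0,255],[0,0,0.12,0,0,0,255],[0,0,0.12,0,0,0,255],[0,0,0.04,0,0,0,255],[0,0,0.02,0,0,0,255],[0,0,0.01,0,0,0,255],[0,0,0.01,0,0,0,255],[0,0,0,0,0,0,255]]]}}

```text
clock: 18.3
tcp_pos: [0.5634, -0.0559, 0.0456]
orientation: [0.001, 0.731, 0.682, 0.0]
wrist_force: [-0.2, 0.7, -1.0]
finger_gap: 0.0437
grip_force: 36.3
```

{"name": "jog_arm", "arguments": {"increments": [[[0,0,0.007,0,0,0,255],[0,0,0.006,0,0,0,255],[0,0,0,0,0,0,255]]]}}

```text
clock: 18.6
tcp_pos: [0.5632, -0.0558, 0.0419]
orientation: [0.001, 0.731, 0.682, 0.0]
wrist_force: [-0.1, 0.1, 1.0]
finger_gap: 0.0437
grip_force: 36.4
```

{"name": "jog_arm", "arguments": {"increments": [[[0,0,0.003,0,0,0,255],[0,0,0,0,0,0,0],[0,0,0,0,0,0,0],[0,0,0,0,0,0,0],[0,0,0,0,0,0,0],[0,0,0,0,0,0,0],[0,0,0,0,0,0,0],[0,0,-0.1,0,0,0,0],[0,0,-0.16,0,0,0,0],[0,0,-0.17,0,0,0,0],[0,0,-0.17,0,0,0,0],[-0.079,-0.135,0,0,0,0,0],[-0.079,-0.135,0,0,0,0,0],[-0.079,-0.135,0,0,0,0,0],[-0.079,-0.136,0,0,0,0,0],[0,0,0,0,0,0,0],[0,0,0,0,0,0,0]]]}}

```text
clock: 20.3
tcp_pos: [0.422, -0.1255, 0.191]
orientation: [0.001, 0.732, 0.681, 0.0]
wrist_force: [-0.3, -0.3, -0.5]
finger_gap: 0.0857
grip_force: 0.0
```

```bash
python3 - <<'E'
from h import *
c=cam('wrist');t=env.get_state()['tcp_pos']
r=spotter.cut_out('dropper_bottle','wrist');print(r and r[0]['uv'])
print('bulb top expected at tcp xy',proj(c,[np.r_[t[:2],.117],np.r_[t[:2],.07],np.r_[t[:2],.015]]))
b=c['pixels'];s=cam('side')['pixels']
cv2.imwrite('pics/s7.png',np.hstack([cv2.resize(s[100:260,170:330],(384,384)),cv2.resize(b[100:300,156:356],(384,384))])[:,:,::-1])
E
```

```text
[259.6, 171.2]
bulb top expected at tcp xy [[258.32318175 185.20809205]
 [258.15564875 173.17454356]
 [258.01358237 162.98290661]]
```

View pics/s7.png

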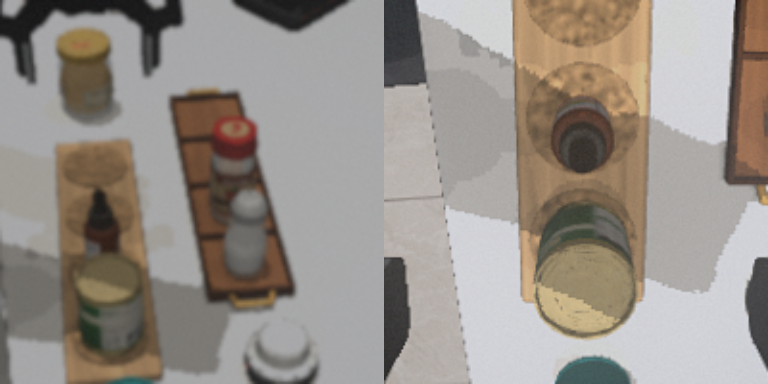

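The jar stands upright in its place. The dropper is centred to within about 2 mm. I'll descend in two stages, watching the force because of its bulb.

{"name": "jog_arm", "arguments": {"increments": [[[0.006,0,0.14,0,0,0,0],[0,0,0.14,0,0,0,0],[0,0,0.14,0,0,0,0],[0,0,0.1,0,0,0,0],[0,0,0.04,0,0,0,0],[0,0,0.016,0,0,0,0],[0,0,0.008,0,0,0,0],[0,0,0,0,0,0,0]]]}}

```text
clock: 21.25
tcp_pos: [0.4234, -0.1239, 0.0455]
orientation: [0.001, 0.731, 0.682, 0.0]
wrist_force: [0.3, 0.2, -0.2]
finger_gap: 0.0855
grip_force: 0.0
```

{"name": "jog_arm", "arguments": {"increments": [[[0,0,0.012,0,0,0,0],[0,0,0.012,0,0,0,0],[0,0,0,0,0,0,0]]]}}

```text
clock: 21.55
tcp_pos: [0.4223, -0.1237, 0.0386]
orientation: [0.0, 0.731, 0.682, 0.0]
wrist_force: [0.3, -0.1, 0.7]
finger_gap: 0.0852
grip_force: 0.0
```

```bash
python3 - <<'E'
from h import *
b=cam('wrist')['pixels'];s=cam('side')['pixels']
cv2.imwrite('pics/s8.png',np.hstack([cv2.resize(s[130:250,150:270],(384,384)),cv2.resize(b[150:350,156:356],(384,384))])[:,:,::-1])
E
```

```text
(no output)
```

View pics/s8.png

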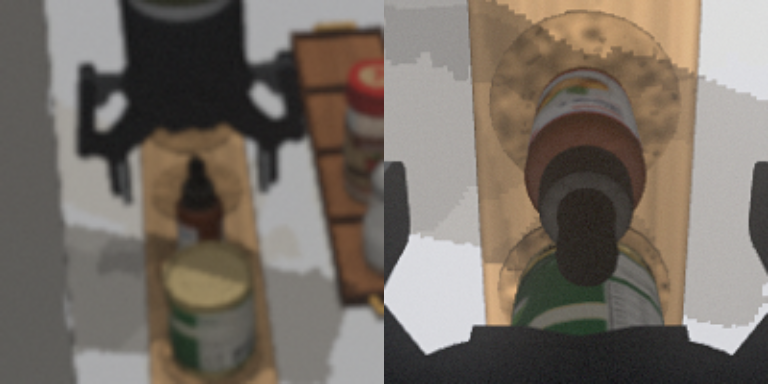

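The bulb is clear of the body, and the finger ends are around the bottle's shoulder height. I'll go slightly lower and close.

{"name": "jog_arm", "arguments": {"increments": [[[0,0,0.01,0,0,0,0],[0,0,0.01,0,0,0,0],[0,0,0,0,0,0,0]]]}}

```text
clock: 21.95
tcp_pos: [0.422, -0.1235, 0.0332]
orientation: [-0.0, 0.731, 0.682, -0.0]
wrist_force: [-0.3, 0.3, -0.1]
finger_gap: 0.0858
grip_force: 0.0
```

{"name": "jog_arm", "arguments": {"increments": [[[0,0,0.006,0,0,0,0],[0,0,0,0,0,0,255],[0,0,0,0,0,0,255],[0,0,0,0,0,0,255],[0,0,0,0,0,0,255],[0,0,0,0,0,0,255],[0,0,0,0,0,0,255],[0,0,0,0,0,0,255],[0,0,0,0,0,0,255],[0,0,0,0,0,0,255],[0,0,0,0,0,0,255],[0,0,0,0,0,0,255],[0,0,0,0,0,0,255]]], "force": 30}}

```text
clock: 23.25
tcp_pos: [0.4226, -0.1237, 0.0323]
orientation: [0.0, 0.731, 0.682, 0.0]
wrist_force: [-0.1, 0.9, 4.7]
finger_gap: 0.0302
grip_force: 29.7
```

{"name": "jog_arm", "arguments": {"increments": [[[0,0,-0.04,0,0,0,255],[0,0,-0.12,0,0,0,255],[0,0,-0.12,0,0,0,255],[0,0,-0.12,0,0,0,255],[0.08,0,0,0,0,0,255],[0.13,0,0,0,0,0,255],[0.15,0,0,0,0,0,255],[0.15,0,0,0,0,0,255],[0.118,0,0,0,0,0,255],[0,0.064,0,0,0,0,255],[0,0.12,0,0,0,0,255],[0,0.12,0,0,0,0,255],[0,0.12,0,0,0,0,255],[0,0.12,0,0,0,0,255],[0,0,0.12,0,0,0,255],[0,0,0.12,0,0,0,255],[0,0,0.1,0,0,0,255],[0,0,0.04,0,0,0,255],[0,0,0.02,0,0,0,255],[0,0,0,0,0,0,255]]]}}

```text
clock: 25.25
tcp_pos: [0.5689, 0.0235, 0.0322]
orientation: [-0.0, 0.731, 0.682, -0.0]
wrist_force: [-0.3, -0.4, -1.1]
finger_gap: 0.0301
grip_force: 30.0
```

{"name": "jog_arm", "arguments": {"increments": [[[0,0,0.014,0,0,0,255],[0,0,0.01,0,0,0,255],[0,0,0.006,0,0,0,255],[0,0,0,0,0,0,255]]]}}

```text
clock: 25.65
tcp_pos: [0.569, 0.0235, 0.0248]
orientation: [0.0, 0.731, 0.682, 0.0]
wrist_force: [0.0, 0.5, -0.8]
finger_gap: 0.0301
grip_force: 30.0
```

{"name": "jog_arm", "arguments": {"increments": [[[0,0,0.004,0,0,0,255],[0,0,0.003,0,0,0,255],[0,0,0,0,0,0,255]]]}}

```text
clock: 25.95
tcp_pos: [0.5693, 0.0235, 0.0234]
orientation: [0.0, 0.731, 0.682, 0.0]
wrist_force: [-1.2, 0.4, 4.2]
finger_gap: 0.0301
grip_force: 30.3
```

{"name": "jog_arm", "arguments": {"increments": [[[0,0,0,0,0,0,0],[0,0,0,0,0,0,0],[0,0,0,0,0,0,0],[0,0,0,0,0,0,0],[0,0,0,0,0,0,0],[0,0,0,0,0,0,0],[0,0,-0.08,0,0,0,0],[0,0,-0.15,0,0,0,0],[0,0,-0.18,0,0,0,0],[0,0,-0.19,0,0,0,0],[-0.1,-0.06,0,0,0,0,0],[-0.159,-0.09,0,0,0,0,0],[-0.159,-0.09,0,0,0,0,0],[-0.159,-0.09,0,0,0,0,0],[-0.159,-0.09,0,0,0,0,0],[-0.159,-0.09,0,0,0,0,0],[-0.06,-0.031,0,0,0,0,0],[0,0,0,0,0,0,0],[0,0,0,0,0,0,0]]]}}

```text
clock: 27.85
tcp_pos: [0.4174, -0.2053, 0.1729]
orientation: [0.0, 0.732, 0.682, 0.0]
wrist_force: [0.7, -0.5, 0.3]
finger_gap: 0.0854
grip_force: 0.0
```

```bash
python3 - <<'E'
from h import *
c=cam('wrist');t=env.get_state()['tcp_pos']
for r in spotter.cut_out('tin','wrist')[:3]: print(r['conf'],r['uv'])
print('tin top/mid at tcp xy',proj(c,[np.r_[t[:2],.087],np.r_[t[:2],.05],np.r_[t[:2],.015]]))
b=c['pixels'];s=cam('side')['pixels']
cv2.imwrite('pics/s9.png',np.hstack([cv2.resize(s[100:260,170:330],(384,384)),cv2.resize(b[100:300,156:356],(384,384))])[:,:,::-1])
E
```

```text
0.96 [335.2, 298.5]
0.93 [268.2, 279.5]
0.74 [450.2, 268.8]
tin top/mid at tcp xy [[257.8155264  181.51590576]
 [257.77688889 172.54960297]
 [257.7477949  165.80766058]]
```

View pics/s9.png

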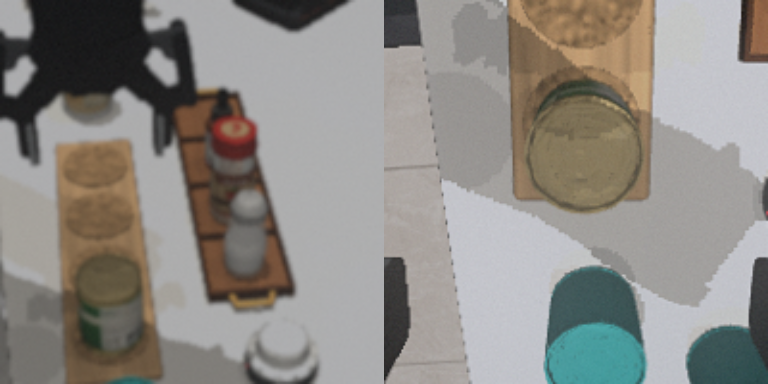

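All three placed things stand upright. The tin's lid at (260,180) is centred under the tool, so I'll grasp it.

{"name": "jog_arm", "arguments": {"increments": [[[0,0,0.14,0,0,0,0],[0,0,0.14,0,0,0,0],[0,0,0.14,0,0,0,0],[0,0,0.1,0,0,0,0],[0,0,0.04,0,0,0,0],[0,0,0.025,0,0,0,0],[0,0,0,0,0,0,0],[0,0,0,0,0,0,255],[0,0,0,0,0,0,255],[0,0,0,0,0,0,255],[0,0,0,0,0,0,255],[0,0,0,0,0,0,255],[0,0,0,0,0,0,255],[0,0,0,0,0,0,255],[0,0,0,0,0,0,255],[0,0,0,0,0,0,255],[0,0,0,0,0,0,255],[0,0,0,0,0,0,255]]], "force": 45}}

```text
clock: 29.8
tcp_pos: [0.4187, -0.206, 0.0281]
orientation: [0.002, 0.731, 0.682, 0.0]
wrist_force: [0.9, 1.2, 6.6]
finger_gap: 0.056
grip_force: 47.6
```

{"name": "jog_arm", "arguments": {"increments": [[[0,0,-0.04,0,0,0,255],[0,0,-0.12,0,0,0,255],[0,0,-0.12,0,0,0,255],[0,0,-0.12,0,0,0,255],[0,0,-0.08,0,0,0,255],[0.08,0,0,0,0,0,255],[0.15,0,0,0,0,0,255],[0.18,0,0,0,0,0,255],[0.19,0,0,0,0,0,255],[0.2,0,0,0,0,0,255],[0.0955,0.1075,0,0,0,0,255],[0.0955,0.1075,0,0,0,0,255],[0.0955,0.1075,0,0,0,0,255],[0.0955,0.1075,0,0,0,0,255],[0.0955,0.1075,0,0,0,0,255],[0,0,0,0,0,0,255],[0,0,0.1,0,0,0,255],[0,0,0.12,0,0,0,255],[0,0,0.1,0,0,0,255],[0,0,0,0,0,0,255]]]}}

```text
clock: 31.8
tcp_pos: [0.5696, 0.1034, 0.0633]
orientation: [-0.002, 0.731, 0.682, -0.003]
wrist_force: [-0.5, -0.7, -1.5]
finger_gap: 0.0561
grip_force: 48.6
```

{"name": "jog_arm", "arguments": {"increments": [[[0,0,0,0,0,0,255],[0,0,0,0,0,0,255]]]}}

```text
clock: 32.0
tcp_pos: [0.5747, 0.1038, 0.0685]
orientation: [0.001, 0.731, 0.682, 0.001]
wrist_force: [0.4, 0.1, -2.0]
finger_gap: 0.0561
grip_force: 48.6
```

Settled on target. I'll lower it towards the expected contact at about 0.019.

{"name": "jog_arm", "arguments": {"increments": [[[0,0,0.06,0,0,0,255],[0,0,0.06,0,0,0,255],[0,0,0.04,0,0,0,255],[0,0,0.02,0,0,0,255],[0,0,0.006,0,0,0,255],[0,0,0,0,0,0,255],[0,0,0,0,0,0,255]]]}}

```text
clock: 32.7
tcp_pos: [0.5742, 0.1041, 0.0208]
orientation: [0.0, 0.731, 0.682, 0.0]
wrist_force: [-0.1, 1.1, -1.7]
finger_gap: 0.0562
grip_force: 48.6
```

{"name": "jog_arm", "arguments": {"increments": [[[0,0,0.006,0,0,0,255],[0,0,0,0,0,0,255],[0,0,0,0,0,0,255]]]}}

```text
clock: 33.0
tcp_pos: [0.5744, 0.1041, 0.0192]
orientation: [0.0, 0.731, 0.682, 0.001]
wrist_force: [-0.2, 0.2, 2.6]
finger_gap: 0.0558
grip_force: 48.8
```

Contact. I'll release and withdraw upward.

{"name": "jog_arm", "arguments": {"increments": [[[0,0,0,0,0,0,0],[0,0,0,0,0,0,0],[0,0,0,0,0,0,0],[0,0,0,0,0,0,0],[0,0,0,0,0,0,0],[0,0,0,0,0,0,0],[0,0,-0.08,0,0,0,0],[0,0,-0.15,0,0,0,0],[0,0,-0.17,0,0,0,0],[0,0,-0.17,0,0,0,0],[0,0,-0.17,0,0,0,0],[0,-0.15,0,0,0,0,0],[0,-0.15,0,0,0,0,0],[0,-0.15,0,0,0,0,0],[0,0,0,0,0,0,0],[0,0,0,0,0,0,0]]]}}

```text
clock: 34.6
tcp_pos: [0.4613, 0.112, 0.2041]
orientation: [0.001, 0.731, 0.682, 0.001]
wrist_force: [0.8, -0.3, 0.5]
finger_gap: 0.0857
grip_force: 0.0
```

```bash
python3 - <<'E'
from h import *
s=cam('side')['pixels'];b=cam('top')['pixels']
cv2.imwrite('pics/f.png',np.hstack([cv2.resize(s[100:260,170:330],(390,390)),cv2.resize(b[100:260,115:275],(390,390))])[:,:,::-1])
E
```

```text
(no output)
```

View pics/f.png

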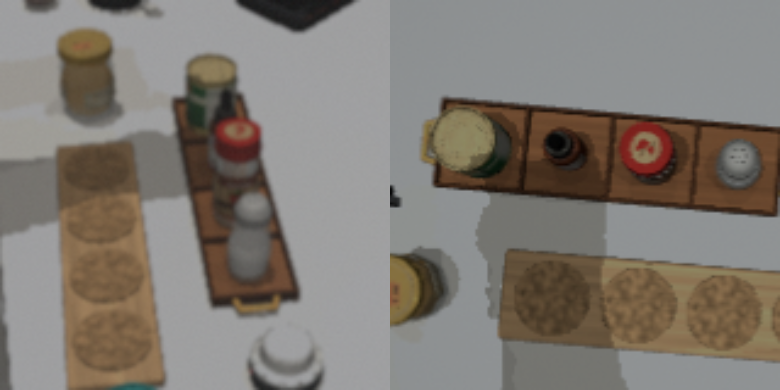

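Left to right, the caddy now holds tin, dropper, jar and salt, all upright, and the pads are empty. The tin's apparent lean at the picture edge is perspective: about 21 mm is expected there. I'll hand in.

```bash
python3 -c "
from h import *
print(ticket.hand_in())"
```

```text
the job is handed in; nothing more can be done
None
```

I moved all four things into the caddy in reversed order. From the robot's left it now reads tin, dropper bottle, spice jar, salt shaker, all upright, and I handed the job in after about 35 s of the 96 s allowed.

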